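# Hold the cheese square in the wire portioner

### The arm

A 6-joint arm with a two-finger parallel gripper is mounted at the origin on a cart in front of the work surface, level with it; the furniture and walls round the work are solid. World frame = base frame: x ahead of the robot, y to its left, z up, the work surface at z = 0. Lengths are in m, angles in rad, forces in N, time in s.
With the tool pointing down it reaches from about 0.425 to 0.95 m from the base axis. Payload 3.5 kg.
Tool frame: the origin (TCP) lies at the very end of the fingers, on their centre line; the grasp point (between the pads) lies 19 mm behind it; z points along the fingers, y is the line along which they close (so a half turn about z gives the same grasp; the last joint's range is limited). The gripper opens to 85 mm and grips with 20 to 120 N. Pads are 22 mm wide; open, the fingers measure 114 mm over their backs; the gripper's body (76 mm by 85 mm) begins 54 mm behind the grasp point. The pads swing forward as they close: fully open they stand 13 mm farther back than shut.
Start: joints at [1.124, 0.286, 1.577, -0, 1.279, -0.15], TCP at [0.197, 0.645, 0.231] pointing down, gripper open.
Joint ranges: [-2.77, 2.77], [-0.9, 2.22], [0.21, 2.48], [-1.53, 4.67], [0.24, 2.81], [-2.84, 2.84]. Speed limits (rad/s): [2.79, 2.79, 3.14, 3.14, 3.14, 3.14].

### API

Orientations are given as a unit quaternion [x, y, z, w].
In Python, from plant import get_state, read_camera, sign_off, recognise gives the robot as it stands.
- The arm moves only by the tool arm_command, never from a script. Its argument "steps" is a list of rows, each an object with "translation": the shift along the tool's x, y, z scaled (see below), a list of three; "twist": the turn, a rotation vector about the tool's x, y, z scaled (see below), a list of three; "fingers": the opening, from -1 (shut) to 1 (fully open). In form: [{"translation": [x, y, z], "twist": [rx, ry, rz], "fingers": fingers}, ...]. A call has 1 to 5 rows; each row is the pose to reach, as a shift and turn from the pose commanded when the call began, along the tool's axes at that moment; what a row does not reach only later rows make up. The controller multiplies each number of a shift by 75 cm and each number of a turn by 60 degrees. A row lasts 1/8 s, in which the tool goes at most 62.5 mm and 10.7 degrees, less where a joint would pass 70% of its speed; a pose out of reach is approached as far as the arm can. A call with a number of a shift or a turn outside -1 to 1 is refused whole. A call with a gripper value outside its range is refused whole. The fingers move at their own pace and stop on an object; "grip_force" is the grip in N (left out, the last holds). Time passes only in rows, so rows that repeat a pose let the fingers close. It gives the time, the measured TCP pose, the force, the opening and the grip force at its end, in the units of the state.
- get_state(): the state, without advancing time (a new reading comes with each control period).
- read_camera(name): name is "scene" or "top" or "wrist"; returns a dict with "pixels" (400x640x3 uint8, red, green, blue), "K" (3x3 intrinsics, pixels), "R" (3x3) and "t" (3): a world point X has camera coordinates R X + t; the wrist camera has in their place "T_tool_cam" (4x4, takes a point from camera to tool coordinates, whose origin is the TCP and whose axes are the flange's). Camera axes: x right, y down, z forward; pixel columns grow to the right and rows downward; lengths in m; the calibration is good to about 2 mm. A picture is of the moment at which its call begins: read the wrist's pose just before it. There is no depth.
- sign_off(): hands the job in; it is judged then, once.
Trained networks look in a picture, given as the dict that the camera call returned (one of the last four; its "shot" number tells which), for a name from the list of things; names that differ only in an ending like _2 or _b are one class to them, and where a whole thing is asked for, a point or a joint stands for the part that bears it (a point fixed in the world has none). Each returns a list of dicts, best first, with "conf" (0 to 1); they miss things now and then, are a little off and sometimes report something else, mostly with a low value. They report only what shows in the picture. A call takes as long as a camera call. They do not tell look-alikes from the thing itself.
- recognise(picture, query): "point" ([row, column] in pixels, amid what is visible of it).
The state is a dict: "time": time; "qpos": joint angles; "dq": joint speeds; "joint_efforts": joint torques, N m; "eef_pos": TCP position; "tcp_rot": TCP orientation; "contact_force": force on the tool from outside, world axes, zero at the start; "wrist_torque": the same for the moment, N m; "opening": opening from 0.0 (shut) to 1.0 (fully open); "finger_force": force on a finger pad.
Only numpy, scipy, OpenCV 4.12 (cv2) and the standard library are available. Lean on these libraries where they do the work, as an engineer would, in place of code of your own. Each camera call takes 0.05 s, during which the arm holds its last target. There are 200 camera calls.

### The job

Take the half block of cheese from the chopping board and lay it flat on the marble bed of the wire portioner, its cut face towards the slice gauge. Slide it back against the fence and along the fence until you feel the gauge, and keep it pressed firmly and squarely into both for the colleague who will pull the wire down; the gauge is already set to the slice and is only lightly clamped, so do not shift it. Finish while holding: do not let go of the cheese or ease off, and leave the salt shaker, the cup and the tongs where they are.

Things in the scene. Friction and masses are not known exactly. Their poses are not given: they have to be found in the camera images.
- cheese: half block of hard cheese, loose, stiff, 0.3 to 0.55 kg, a box 56 (x) x 110 (y) x 52 (z) mm; origin: centre of its underside, z up. Brown rind all round but for the pale cut face with small eyes, at -y. Take it across its 56 mm width (fingers closing along its x) near the middle, with the fingertips at least 20 mm above its underside, so that they pass over the fence.
- cut_face (a point): middle of the cheese's flat cut face (55 mm along -y from the cheese's origin, 26 mm above its underside); axes as the cheese's.
- chopping_board: oiled wooden chopping board, 300 x 200 x 21 mm, lying flat, fixed in an episode; origin at the centre of its underside. The cheese starts on it, its cut face pointing more or less to the robot's right (-y).
- cutter: wire portioner, fixed: marble bed 160 (x) x 300 (y) mm, top 28 mm above the worktop; origin: centre of its underside, x to the fence, away from the robot, y along the fence. The wire slot crosses the bed at y = -70 mm. The wire bow is parked open: from a bracket at x = 50 to 80 mm it leans up and back to x = 280 mm, 250 mm above the worktop, all within y = -90 to -50 mm.
- fence: aluminium bar along the back of the bed, rigid, 16 mm high above the bed, 10 mm thick, from y = -146 to +146 mm; origin on its front face at bed height, mid length (40 mm in x from the portioner's origin); axes as the portioner's. Its front face (its x = 0) is the first stop.
- stop_plate: steel plate of the slice gauge, standing across the bed, 1 to 22 mm above it, the second stop: its face towards +y. Origin in that face, on the line of the fence's front face, at bed height; axes as the portioner's; it reaches to x = -60 mm. Set 9 to 27 mm past the wire slot. Its carriage on the fence, past the plate, has a thumbscrew 40 mm high and slips along -y if pushed with over 24 N.
- salt_shaker: glass salt shaker with a metal top, 44 mm across, 90 mm tall, standing loose behind the work; origin under its centre.
- cup: green espresso cup with a handle, 64 x 88 x 56 mm, standing loose to the left of the work; origin under its centre.
- tongs: steel bar tongs, 278 x 67 x 31 mm, lying loose to the right of the work; origin under the centre.
Things that resemble listed ones, but are neither listed nor needed, are in the scene too. There is more than one size of the cheese; the one meant has the size given above.

How it is judged:
At the end, for the whole second after the job is handed in: With the gripper still on it, the cheese lies flat on the bed (within 4 mm, 0.05 rad), square to the fence (0.04 rad), its long side pressing on the fence and its cut face on the stop plate with more than 1.5 N each, at rest, and the gauge has shifted by less than 3 mm (contact force between cheese and fence above 1.5 N and contact force between cheese and stop_plate above 1.5 N and distance of stop_plate from where it was at the start of the episode below 0.003 m and angle between the y axis of cheese and the y axis of fence, either way round below 0.04 rad and y of cut_face in the frame of stop_plate between -0.005 and 0.005 m and x of cheese in the frame of fence between -0.034 and -0.024 m and z of cheese in the frame of fence below 0.004 m and angle between cheese's own z axis and vertical below 0.05 rad and contact force between the fingers and cheese above 2 N and linear speed of cheese below 0.01 m/s); the arm keeps its last pose, push and grip.
It fails at once if the slice gauge was pushed off its setting by more than 4 mm (distance of stop_plate from where it was at the start of the episode above 0.004 m).
It fails at once if the salt shaker was disturbed (distance of salt_shaker from where it was at the start of the episode above 0.02 m).
It fails at once if the cup was disturbed (distance of cup from where it was at the start of the episode above 0.02 m).
It fails at once if the tongs were disturbed (distance of tongs from where it was at the start of the episode above 0.02 m).
It also fails if it takes over 67 s, if anything falls off the work surface, if the arm or the gripper's body presses on something with over 40 N, if the wrist force passes 120 N, or if a joint passes its speed limit or range.

## Working session

There is one attempt and no reset: what is moved stays moved. The work goes in short steps, Python scripts to look and compute and a tool call to move; the robot and the scene stay as the last step left them, time stands still between calls to the robot, and variables do not carry over. Pictures are saved under pics/ and viewed, at most 12 in all, crops included, and the job is handed in when it is done.

Besides the shell and the picture viewer there is one more tool, called after "Emit:" as name([rows], argument=value, ...), one row to a line, values as JSON. arm_command: Moves the arm, as the interface text tells. Shifts and turns lie within -1 to 1; 1 stands for 75 cm of shift or 60 degrees of turn. Its arguments: {"type":"object","properties":{"steps":{"type":"array"},"grip_force":{"type":"number"}},"required":["steps"]}

```bash
mkdir -p pics; ls
cat > h.py <<'E'
import numpy as np, cv2
from plant import *
from scipy.spatial.transform import Rotation as Rn
def ray(p,uv,st=None):
    d=np.linalg.inv(p["K"])@np.array([uv[0],uv[1],1.])
    if "R" in p: R=np.array(p["R"]);t=np.array(p["t"]);return -R.T@t, R.T@d
    T=np.array(p["T_tool_cam"]);Rt=Rn.from_quat(st["tcp_rot"]).as_matrix()
    return Rt@T[:3,3]+np.array(st["eef_pos"]), Rt@T[:3,:3]@d
def onz(p,uv,z,st=None):
    o,d=ray(p,uv,st); return o+d*(z-o[2])/d[2]
def tri(rs):
    A=0;b=0
    for o,d in rs:
        d=d/np.linalg.norm(d);P=np.eye(3)-np.outer(d,d);A=A+P;b=b+P@o
    x=np.linalg.solve(A,b);return x
def proj(p,X,st=None):
    if "R" in p: c=np.array(p["R"])@X+np.array(p["t"])
    else:
        T=np.array(p["T_tool_cam"]);Rt=Rn.from_quat(st["tcp_rot"]).as_matrix()
        c=T[:3,:3].T@(Rt.T@(np.array(X)-st["eef_pos"])-T[:3,3])
    u=np.array(p["K"])@c;return u[:2]/u[2]
E
python3 - <<'E'
from h import *
s=get_state();print(s["eef_pos"],s["tcp_rot"],s["contact_force"],s["time"])
P={}
for n in("scene","top"):
    p=read_camera(n);P[n]=p;cv2.imwrite(f"pics/{n}0.png",p["pixels"][:,:,::-1])
    for q in("cheese","cut_face","cutter","fence","stop_plate","chopping_board","salt_shaker","cup","tongs"):
        print(n,q,[(np.round(r["point"]).tolist(),round(r["conf"],2),np.round(onz(p,r["point"][::-1],.04),3)[:2].tolist()) for r in recognise(p,q)])
print(get_state()["time"])
E
```

```text
pics
[0.19708596 0.64489193 0.22994457] [ 1.47859008e-01  9.89007723e-01 -1.14212678e-03 -3.65409657e-04] [-1.33769024  0.00557426 -0.84641027] 0.0
scene cheese [([233.0, 294.0], 0.96, [0.576, 0.21]), ([220.0, 228.0], 0.81, [0.798, 0.249]), ([212.0, 310.0], 0.6, [0.602, 0.067])]
scene cut_face [([221.0, 227.0], 0.94, [0.795, 0.257]), ([232.0, 296.0], 0.82, [0.575, 0.201]), ([213.0, 306.0], 0.81, [0.611, 0.08]), ([143.0, 321.0], 0.66, [0.889, -0.548])]
scene cutter [([140.0, 322.0], 0.71, [0.903, -0.585])]
scene fence []
scene stop_plate [([232.0, 295.0], 0.6, [0.577, 0.204])]
scene chopping_board [([254.0, 299.0], 0.63, [0.508, 0.297])]
scene salt_shaker [([187.0, 288.0], 0.61, [0.765, -0.062])]
scene cup [([288.0, 252.0], 0.78, [0.53, 0.488])]
scene tongs []
top cheese [([152.0, 241.0], 0.97, [0.812, 0.251]), ([222.0, 250.0], 0.7, [0.555, 0.215]), ([205.0, 298.0], 0.54, [0.616, 0.044])]
top cut_face [([155.0, 241.0], 0.82, [0.798, 0.251]), ([204.0, 296.0], 0.79, [0.619, 0.049]), ([220.0, 247.0], 0.73, [0.565, 0.226])]
top cutter [([228.0, 365.0], 0.65, [0.532, -0.195])]
top fence [([220.0, 332.0], 0.6, [0.56, -0.077]), ([235.0, 248.0], 0.45, [0.509, 0.223])]
top stop_plate [([225.0, 389.0], 0.42, [0.543, -0.281]), ([222.0, 251.0], 0.3, [0.555, 0.214])]
top chopping_board [([236.0, 246.0], 0.69, [0.507, 0.23])]
top salt_shaker [([230.0, 171.0], 0.56, [0.53, 0.5]), ([169.0, 325.0], 0.5, [0.746, -0.056])]
top cup [([232.0, 173.0], 0.87, [0.523, 0.494])]
top tongs [([234.0, 448.0], 0.67, [0.51, -0.491])]
1.0
```

View pics/scene0.png

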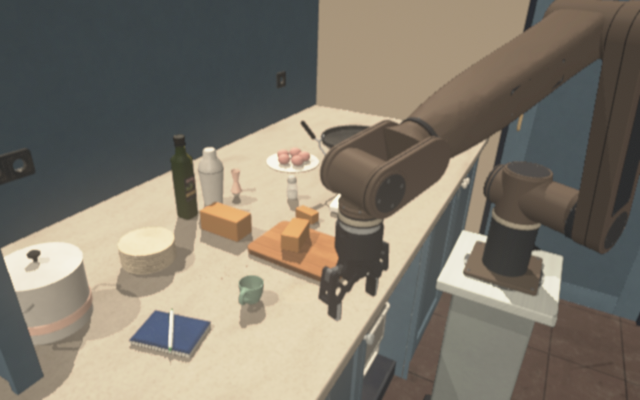

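View pics/top0.png

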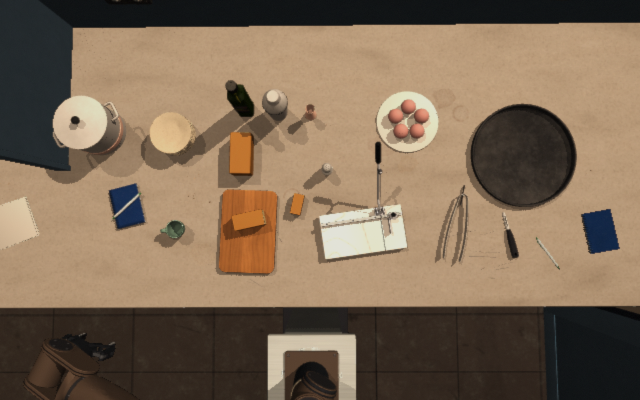

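Candidates for the cheese in the top view: block on the board (250,220), larger block behind it (241,152) and small piece (298,205). By description and size, I choose the one on the board. Next I move the wrist camera over it for a close check.

```bash
cat >> h.py <<'E'
def go(xyz,psi_deg):
    "shift and turn (scaled) from the measured pose to TCP xyz, tool down, tool-y heading psi"
    s=get_state();R0=Rn.from_quat(s["tcp_rot"]);a=np.radians(psi_deg)
    y=np.array([np.cos(a),np.sin(a),0]);z=np.array([0,0,-1.]);x=np.cross(y,z)
    R1=Rn.from_matrix(np.c_[x,y,z])
    print("trans",np.round(R0.inv().apply(np.array(xyz)-s["eef_pos"])/.75,4).tolist(),"twist",np.round(np.degrees((R0.inv()*R1).as_rotvec())/60,4).tolist())
E
python3 - <<'E'
from h import *
p=read_camera("wrist");print(np.round(p["T_tool_cam"],3),p["K"])
go([.50,.19,.32],17)
E
```

```text
[[ 0.001 -0.966 -0.26   0.066]
 [ 1.     0.001  0.     0.001]
 [ 0.    -0.26   0.966 -0.143]
 [ 0.     0.     0.     1.   ]] [[301.28848709   0.         315.69089285]
 [  0.         301.28848709 202.82033369]
 [  0.           0.           1.        ]]
trans [-0.5635, -0.4627, -0.1182] twist [0.0, -0.0, 0.9332]
```

Emit:
arm_command([
  {"translation": [-0.56,-0.46,-0.12],"twist": [0,0,0.93],"fingers": 1},
  {"translation": [-0.56,-0.46,-0.12],"twist": [0,0,0.93],"fingers": 1},
  {"translation": [-0.56,-0.46,-0.12],"twist": [0,0,0.93],"fingers": 1},
  {"translation": [-0.56,-0.46,-0.12],"twist": [0,0,0.93],"fingers": 1},
  {"translation": [-0.56,-0.46,-0.12],"twist": [0,0,0.93],"fingers": 1},
])

```text
time: 1.68
eef_pos: [0.3687, 0.387, 0.283]
tcp_rot: [0.581, 0.814, 0.0, 0.0]
contact_force: [0.1, 0.3, -0.4]
opening: 1.004
finger_force: 0.0
```

```bash
python3 -c "
from h import *
go([.50,.19,.32],17);print(get_state()['eef_pos'])"
```

```text
trans [-0.3052, 0.0803, -0.0493] twist [0.0009, -0.0002, 0.0324]
[0.36874391 0.38699273 0.28301249]
```

Emit:
arm_command([
  {"translation": [-0.305,0.08,-0.05],"twist": [0,0,0.03],"fingers": 1},
  {"translation": [-0.305,0.08,-0.05],"twist": [0,0,0.03],"fingers": 1},
  {"translation": [-0.305,0.08,-0.05],"twist": [0,0,0.03],"fingers": 1},
  {"translation": [-0.305,0.08,-0.05],"twist": [0,0,0.03],"fingers": 1},
  {"translation": [-0.305,0.08,-0.05],"twist": [0,0,0.03],"fingers": 1},
])

```text
time: 2.3
eef_pos: [0.502, 0.1899, 0.3208]
tcp_rot: [0.594, 0.805, 0.0, 0.001]
contact_force: [-0.2, 0.4, -0.3]
opening: 1.0
finger_force: 0.0
```

Run:
```python
from h import *
s=get_state();print(s["eef_pos"],s["tcp_rot"],s["dq"])
p=read_camera("wrist");cv2.imwrite("pics/w1.png",p["pixels"][:,:,::-1])
np.save("w1.npy",dict(p=p,s=s),allow_pickle=True)
for q in("cheese","cut_face"):
    print(q,[(np.round(r["point"]).tolist(),round(r["conf"],2),np.round(onz(p,r["point"][::-1],.05,s),3)[:2].tolist()) for r in recognise(p,q)])
```

```text
[0.50199043 0.18987273 0.32077422] [5.93601765e-01 8.04758404e-01 4.82018996e-04 7.89780317e-04] [ 0.06641816 -0.01042451  0.03357963  0.03024613  0.01153231  0.02381016]
cheese [([269.0, 362.0], 0.74, [0.614, 0.068]), ([190.0, 532.0], 0.73, [0.802, 0.255]), ([163.0, 367.0], 0.64, [0.567, 0.222])]
cut_face [([196.0, 532.0], 0.93, [0.807, 0.247]), ([162.0, 367.0], 0.74, [0.566, 0.223]), ([266.0, 359.0], 0.74, [0.609, 0.072])]
```

View pics/w1.png

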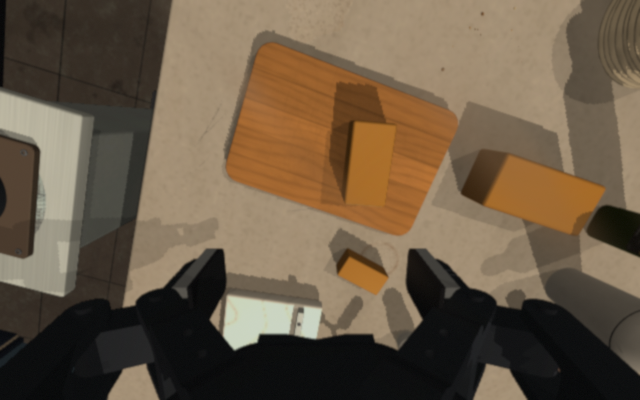

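The wrist view shows the block on the board at (370,163), about 110 x 56 mm with its top face at (347–395, 122–206). The small piece is at (362,270) and the larger block is at (532,190). I take a second, shifted view, then a close crop.

Run:
```python
from h import *
go([.58,.15,.26],10)
```

```text
trans [-0.087, 0.085, 0.0793] twist [-0.0006, -0.0005, 0.1249]
```

Emit:
arm_command([
  {"translation": [-0.087,0.085,0.079],"twist": [0,0,0.125],"fingers": 1},
  {"translation": [-0.087,0.085,0.079],"twist": [0,0,0.125],"fingers": 1},
  {"translation": [-0.087,0.085,0.079],"twist": [0,0,0.125],"fingers": 1},
])

```text
time: 2.82
eef_pos: [0.5797, 0.1497, 0.2565]
tcp_rot: [0.643, 0.766, -0.002, -0.003]
contact_force: [-0.4, -0.7, -0.2]
opening: 1.0
finger_force: 0.0
```

Run:
```python
from h import *
s=get_state();print(s["eef_pos"],s["dq"].round(3) if hasattr(s["dq"],"round") else s["dq"])
p=read_camera("wrist");np.save("w2.npy",dict(p=p,s=s),allow_pickle=True)
R=recognise(p,"cheese");print([(np.round(r["point"]).tolist(),round(r["conf"],2)) for r in R])
u,v=proj(p,[.567,.22,.073],s).astype(int);print(u,v)
im=p["pixels"][:,:,::-1];x0=max(u-100,0);y0=max(v-75,0);c=im[y0:y0+150,x0:x0+200]
d=np.load("w1.npy",allow_pickle=True).item();c1=d["p"]["pixels"][95:245,270:470,::-1]
print(x0,y0)
cv2.imwrite("pics/c2.png",np.hstack([cv2.resize(c1,(400,300),interpolation=cv2.INTER_CUBIC),cv2.resize(c,(400,300),interpolation=cv2.INTER_CUBIC)]))
```

```text
[0.5796546  0.14972054 0.25652763] [ 0.029 -0.062 -0.009  0.017  0.033  0.007]
[([111.0, 318.0], 0.92), ([253.0, 334.0], 0.87), ([124.0, 531.0], 0.84)]
316 116
216 41
```

View pics/c2.png

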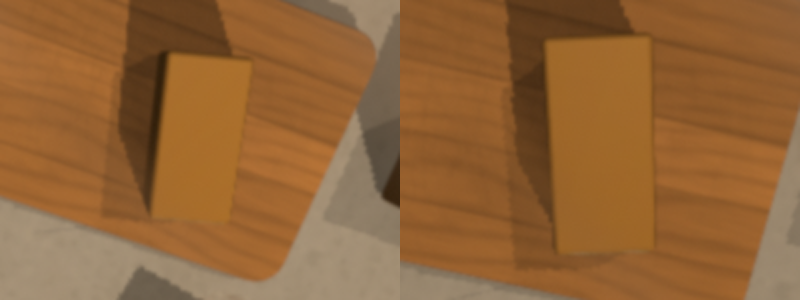

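Run:
```python
from h import *
D=[np.load(f"w{i}.npy",allow_pickle=True).item() for i in(1,2)]
C=[[(354,122),(395.5,124),(385.5,204.5),(346,204)],[(289,61),(341.5,59.5),(343,165.5),(294.5,167)]]
X=[tri([ray(d["p"],c[i],d["s"]) for d,c in zip(D,C)]) for i in range(4)]
print(np.round(X,4))
for d,c in zip(D,C):
    Y=np.array([onz(d["p"],u,.073,d["s"]) for u in c]);y=(Y[0]+Y[1]-Y[2]-Y[3])/2
    print(Y.mean(0)[:2].round(4),"len",np.linalg.norm(y).round(4),"wid",np.linalg.norm(Y[1]-Y[0]).round(4),np.linalg.norm(Y[2]-Y[3]).round(4),"yaw y",np.degrees(np.arctan2(y[1],y[0])).round(1))
    x=(Y[1]+Y[2]-Y[0]-Y[3])/2;print("yaw x",np.degrees(np.arctan2(x[1],x[0])).round(1))
# cutter look pose
go([.57,-.12,.30],5)
```

```text
[[0.5302 0.2677 0.0692]
 [0.5828 0.2807 0.0609]
 [0.6052 0.1761 0.0707]
 [0.5531 0.1646 0.0783]]
[0.5671 0.2221] len 0.1059 wid 0.0522 0.0532 yaw y 103.6
yaw x 15.5
[0.5676 0.2212] len 0.1059 wid 0.0523 0.0527 yaw y 102.1
yaw x 11.7
trans [-0.3533, -0.076, -0.0532] twist [-0.0015, -0.0006, 0.0845]
```

Emit:
arm_command([
  {"translation": [-0.35,-0.08,-0.06],"twist": [0,0,0.085],"fingers": 1},
  {"translation": [-0.35,-0.08,-0.06],"twist": [0,0,0.085],"fingers": 1},
  {"translation": [-0.35,-0.08,-0.06],"twist": [0,0,0.085],"fingers": 1},
  {"translation": [-0.35,-0.08,-0.06],"twist": [0,0,0.085],"fingers": 1},
  {"translation": [-0.35,-0.08,-0.06],"twist": [0,0,0.085],"fingers": 1},
])

```text
time: 3.55
eef_pos: [0.5668, -0.1209, 0.3087]
tcp_rot: [0.677, 0.736, 0.001, 0.002]
contact_force: [0.1, 0.5, -0.5]
opening: 0.998
finger_force: 0.0
```

Run:
```python
from h import *
s=get_state();print(s["eef_pos"],s["dq"].round(3))
p=read_camera("wrist");np.save("w3.npy",dict(p=p,s=s),allow_pickle=True)
cv2.imwrite("pics/w3.png",p["pixels"][:,:,::-1])
for q in("cutter","fence","stop_plate"):
    print(q,[(np.round(r["point"]).tolist(),round(r["conf"],2),np.round(onz(p,r["point"][::-1],.04,s),3)[:2].tolist()) for r in recognise(p,q)])
```

```text
[ 0.56675557 -0.12091403  0.30868162] [-0.266  0.043 -0.081  0.021  0.06  -0.286]
cutter [([200.0, 282.0], 0.85, [0.525, -0.165])]
fence [([195.0, 314.0], 0.97, [0.569, -0.155])]
stop_plate [([273.0, 294.0], 0.67, [0.549, -0.278])]
```

View pics/w3.png

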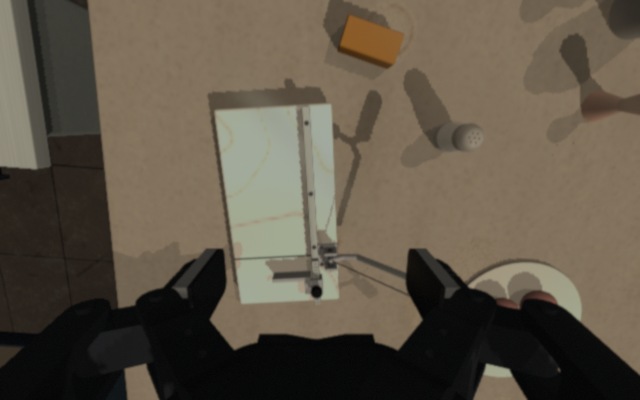

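Bed corners lie at about (216,110), (330,104), (338,298) and (240,304). The fence strip is at u≈300–320, the slot at v≈258, the stop plate at (292,275) and the thumbscrew at (317,291). I take a second view at rest.

Emit:
arm_command([
  {"translation": [-0.08,-0.06,0],"twist": [0,0,0],"fingers": 1},
  {"translation": [-0.08,-0.06,0],"twist": [0,0,0],"fingers": 1},
  {"translation": [-0.08,-0.06,0],"twist": [0,0,0],"fingers": 1},
  {"translation": [-0.08,-0.06,0],"twist": [0,0,0],"fingers": 1},
])

```text
time: 4.25
eef_pos: [0.5278, -0.1815, 0.3057]
tcp_rot: [0.676, 0.737, 0.0, -0.0]
contact_force: [-0.4, 0.5, -0.6]
opening: 1.0
finger_force: 0.0
```

Run:
```python
from h import *
s=get_state();print(s["eef_pos"],s["dq"].round(3))
p=read_camera("wrist");np.save("w4.npy",dict(p=p,s=s),allow_pickle=True)
for q in("fence","stop_plate"):
    print(q,[(np.round(r["point"]).tolist(),round(r["conf"],2)) for r in recognise(p,q)])
cs=[proj(p,[.54+a,-.19+b,.028],s) for a,b in((.1,.17),(-.1,-.17),(-.1,.17),(.1,-.17))]
u0,v0=np.maximum(np.min(cs,0).astype(int),0);u1,v1=np.max(cs,0).astype(int);print(u0,v0,u1,v1)
c=p["pixels"][v0:v1,u0:u1,::-1];f=min(800/(u1-u0),600/(v1-v0));f=int(f);print(f)
cv2.imwrite("pics/c4.png",cv2.resize(c,None,fx=f,fy=f,interpolation=cv2.INTER_CUBIC))
```

```text
[ 0.5277528  -0.18153449  0.30572112] [ 0.002  0.004 -0.003 -0.004  0.002 -0.003]
fence [([152.0, 345.0], 0.84)]
stop_plate [([240.0, 326.0], 0.73)]
248 37 413 289
2
```

View pics/c4.png

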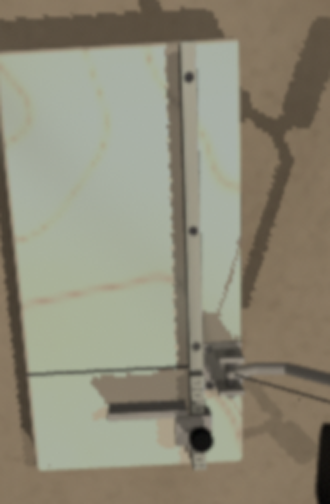

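Run:
```python
from h import *
D=[np.load(f"w{i}.npy",allow_pickle=True).item() for i in(3,4)]
f=lambda a:(248+a[0]/2-.25,37+a[1]/2-.25)
C=[[(330,104),(338,298),(240,304)],[f((239,40)),f((242,459)),f((38,470))]]
print("tri",np.round([tri([ray(d["p"],c[i],d["s"]) for d,c in zip(D,C)]) for i in range(3)],4))
Z=lambda a,z:onz(D[1]["p"],f(a),z,D[1]["s"])
TL,TR,BR,BL=[Z(a,.028) for a in((0,52),(239,40),(242,459),(38,470))]
print("bed",np.round([TL,TR,BR,BL],4),"len",np.linalg.norm(TR-BR),np.linalg.norm(BR-BL),"cen",((TR+BL)/2).round(4))
h=lambda v:np.degrees(np.arctan2(v[1],v[0])).round(2)
print("yaw y from right",h(TR-BR),"x from bottom",h(BR-BL),"x from top",h(TR-TL))
a,b=Z((181.5,44),.044),Z((189.5,350),.044);print("fence",a.round(4),b.round(4),h(a-b))
s1,s2=Z((28,374),.028),Z((190,370),.028);print("slot",s1.round(4),s2.round(4),h(s2-s1))
p1,p2=Z((109,404),.029),Z((185,401),.029);q1,q2=Z((109,415),.05),Z((185,410),.05);print("plate",p1.round(4),p2.round(4),h(p2-p1),q1.round(4),q2.round(4),h(q2-q1))
```

```text
tri [[ 0.5796 -0.0317  0.0384]
 [ 0.6198 -0.3163  0.0384]
 [ 0.4689 -0.337   0.0417]]
bed [[ 0.4292 -0.0502  0.028 ]
 [ 0.5812 -0.0297  0.028 ]
 [ 0.6223 -0.3214  0.028 ]
 [ 0.467  -0.3443  0.028 ]] len 0.2945930993923752 0.15699089683709988 cen [ 0.5241 -0.187   0.028 ]
yaw y from right 98.01 x from bottom 8.39 x from top 7.67
fence [ 0.544  -0.0383  0.044 ] [ 0.5706 -0.2336  0.044 ] 97.78
slot [ 0.4561 -0.267   0.028 ] [ 0.5746 -0.2535  0.028 ] 6.49
plate [ 0.5173 -0.2849  0.029 ] [ 0.5735 -0.2776  0.029 ] 7.42 [ 0.5182 -0.2848  0.05  ] [ 0.5716 -0.2763  0.05  ] 9.04
```

```bash
python3 -c "
from h import *
go([.566,.2275,.2],13)"
```

```text
trans [0.5394, 0.0982, 0.141] twist [0.0001, -0.0003, -0.1337]
```

Emit:
arm_command([
  {"translation": [0.539,0.098,0.0],"twist": [0,0,-0.134],"fingers": 1},
  {"translation": [0.539,0.098,0.0],"twist": [0,0,-0.134],"fingers": 1},
  {"translation": [0.539,0.098,0.14],"twist": [0,0,-0.134],"fingers": 1},
  {"translation": [0.539,0.098,0.14],"twist": [0,0,-0.134],"fingers": 1},
  {"translation": [0.539,0.098,0.14],"twist": [0,0,-0.134],"fingers": 1},
])

```text
time: 5.03
eef_pos: [0.5557, 0.1192, 0.2406]
tcp_rot: [0.623, 0.782, 0.0, 0.0]
contact_force: [0.3, -0.1, 0.3]
opening: 1.002
finger_force: 0.0
```

```bash
python3 -c "
from h import *
go([.566,.2275,.15],13)"
```

```text
trans [0.1376, 0.0457, 0.1208] twist [0.0009, 0.0001, -0.0005]
```

Emit:
arm_command([
  {"translation": [0.1376,0.0457,0.12],"twist": [0,0,0],"fingers": 1},
  {"translation": [0.1376,0.0457,0.12],"twist": [0,0,0],"fingers": 1},
  {"translation": [0.1376,0.0457,0.12],"twist": [0,0,0],"fingers": 1},
  {"translation": [0.1376,0.0457,0.12],"twist": [0,0,0],"fingers": 1},
])

```text
time: 5.52
eef_pos: [0.5656, 0.2255, 0.1503]
tcp_rot: [0.622, 0.783, -0.001, -0.0]
contact_force: [0.2, -0.0, 0.8]
opening: 0.999
finger_force: 0.0
```

Run:
```python
from h import *
s=get_state();print(s["eef_pos"])
p=read_camera("wrist");R=recognise(p,"cheese");print([(np.round(r["point"]).tolist(),round(r["conf"],2)) for r in R])
print([proj(p,[.5674+a*.974-b*.225,.2217+a*.225+b*.974,.073],s).round().tolist() for a,b in((-.028,.055),(.028,.055),(.028,-.055),(-.028,-.055))])
cv2.imwrite("pics/w5.png",p["pixels"][:,:,::-1])
go([.566,.2275,.043],13)
```

```text
[0.56557571 0.22546172 0.15029133]
[([230.0, 563.0], 0.79), ([331.0, 314.0], 0.64), ([209.0, 315.0], 0.58)]
[[278.0, 144.0], [356.0, 144.0], [351.0, 281.0], [282.0, 281.0]]
trans [0.0046, -0.0008, 0.1462] twist [0.0024, 0.0005, -0.0018]
```

View pics/w5.png

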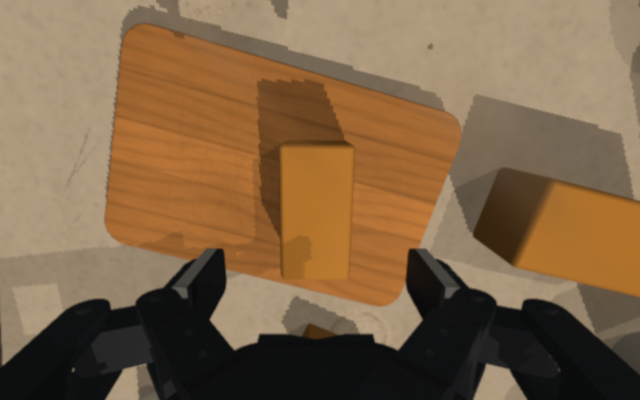

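The cheese top is at (281–353, 144–279), square to the tool and matching the prediction. I descend and grip.

Emit:
arm_command([
  {"translation": [0.0045,0,0.08],"twist": [0,0,0],"fingers": 1},
  {"translation": [0.0045,0,0.12],"twist": [0,0,0],"fingers": 1},
  {"translation": [0.0045,0,0.143],"twist": [0,0,0],"fingers": 1},
  {"translation": [0.0045,0,0.143],"twist": [0,0,0],"fingers": 1},
], grip_force=70)

```text
time: 6.12
eef_pos: [0.5656, 0.2272, 0.044]
tcp_rot: [0.624, 0.782, -0.0, -0.0]
contact_force: [-0.3, 0.1, 0.4]
opening: 0.996
finger_force: 0.0
```

Emit:
arm_command([
  {"translation": [0,0,0],"twist": [0,0,0],"fingers": -1},
  {"translation": [0,0,0],"twist": [0,0,0],"fingers": -1},
  {"translation": [0,0,0],"twist": [0,0,0],"fingers": -1},
  {"translation": [0,0,0],"twist": [0,0,0],"fingers": -1},
  {"translation": [0,0,0],"twist": [0,0,0],"fingers": -1},
])

```text
time: 6.75
eef_pos: [0.5666, 0.2284, 0.0463]
tcp_rot: [0.623, 0.782, 0.001, 0.001]
contact_force: [-1.8, -0.2, 6.0]
opening: 0.64
finger_force: 78.8
```

Emit:
arm_command([
  {"translation": [0,0,-0.04],"twist": [0,0,0],"fingers": -1},
  {"translation": [0,0,-0.11],"twist": [0,0,0],"fingers": -1},
  {"translation": [0,0,-0.16],"twist": [0,0,0],"fingers": -1},
  {"translation": [0,0,-0.16],"twist": [0,0,0],"fingers": -1},
  {"translation": [0,0,-0.16],"twist": [0,0,0],"fingers": -1},
])

```text
time: 7.38
eef_pos: [0.5635, 0.2278, 0.161]
tcp_rot: [0.623, 0.782, -0.002, -0.001]
contact_force: [-0.9, 0.1, -5.1]
opening: 0.641
finger_force: 77.8
```

Run:
```python
from h import *
s=get_state();print(s["eef_pos"],s["opening"],s["finger_force"],s["contact_force"])
p=read_camera("wrist")
cv2.imwrite("pics/w6.png",p["pixels"][:,:,::-1])
# target: cheese origin in cutter frame (-0.003 x-offset from fence contact 15mm, 20mm before plate), grasp +6mm in y
c=np.array([.5241,-.187]);a=np.radians(7.9);X=np.array([np.cos(a),np.sin(a)]);Y=np.array([-X[1],X[0]])
g=c+X*(.012-.014)+Y*(-.041+.006+.02);print("g",g)
go([g[0],g[1],.16],7.9)
```

```text
[0.56353807 0.22780939 0.1609518 ] 0.6405048583606864 77.81993508338928 [-0.93094329  0.05923814 -5.07222653]
g [ 0.52418065 -0.20213253]
trans [-0.547, -0.1788, 0.0012] twist [-0.0058, 0.0002, 0.0837]
```

View pics/w6.png

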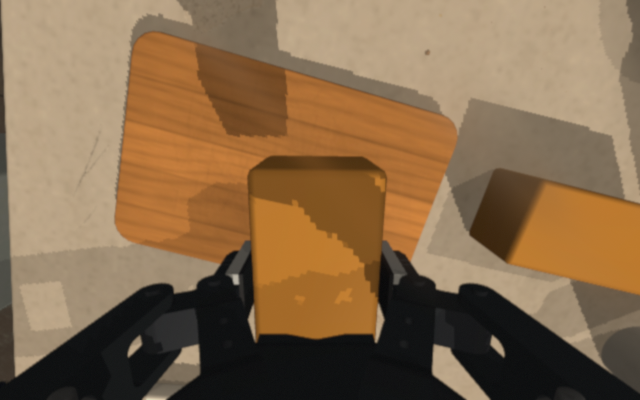

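The cheese is held squarely between the pads, and its far +y end shows brown rind, so the cut face points to −y. I carry it over to the bed.

Emit:
arm_command([
  {"translation": [-0.547,-0.179,0.001],"twist": [0,0,0.084],"fingers": -1},
  {"translation": [-0.547,-0.179,0.001],"twist": [0,0,0.084],"fingers": -1},
  {"translation": [-0.547,-0.179,0.001],"twist": [0,0,0.084],"fingers": -1},
  {"translation": [-0.547,-0.179,0.001],"twist": [0,0,0.084],"fingers": -1},
  {"translation": [-0.547,-0.179,0.001],"twist": [0,0,0.084],"fingers": -1},
])

```text
time: 8.05
eef_pos: [0.5349, -0.0844, 0.1602]
tcp_rot: [0.657, 0.754, -0.001, -0.002]
contact_force: [1.3, 0.0, -3.8]
opening: 0.642
finger_force: 77.7
```

```bash
python3 -c "
from h import *
go([.5242,-.2021,.13],7.9)"
```

```text
trans [-0.1536, -0.0355, 0.04] twist [-0.0039, -0.0022, -0.0002]
```

Emit:
arm_command([
  {"translation": [-0.077,-0.018,0.01],"twist": [0,0,0],"fingers": -1},
  {"translation": [-0.1536,-0.0355,0.04],"twist": [0,0,0],"fingers": -1},
  {"translation": [-0.1536,-0.0355,0.04],"twist": [0,0,0],"fingers": -1},
  {"translation": [-0.1536,-0.0355,0.04],"twist": [0,0,0],"fingers": -1},
  {"translation": [-0.1536,-0.0355,0.04],"twist": [0,0,0],"fingers": -1},
])

```text
time: 8.68
eef_pos: [0.5262, -0.1995, 0.1325]
tcp_rot: [0.656, 0.755, 0.0, -0.001]
contact_force: [0.1, -0.0, -4.7]
opening: 0.639
finger_force: 77.6
```

Run:
```python
from h import *
s=get_state();print(s["eef_pos"],s["contact_force"],s["dq"].round(3))
for n in("wrist","top"):
    p=read_camera(n)
    c=p["pixels"]
    if n=="top": cv2.imwrite("pics/t7.png",cv2.resize(c[190:270,300:420,::-1],None,fx=5,fy=5,interpolation=cv2.INTER_CUBIC))
    else: cv2.imwrite("pics/w7.png",c[:,:,::-1])
go([.5242,-.2021,.058],7.9)
```

```text
[ 0.52621782 -0.19950562  0.13252395] [ 0.06562956 -0.00897775 -4.70075681] [ 0.009 -0.012 -0.008 -0.002  0.001 -0.   ]
trans [-0.0029, -0.0037, 0.1003] twist [0.0002, 0.0, 0.0016]
```

View pics/w7.png

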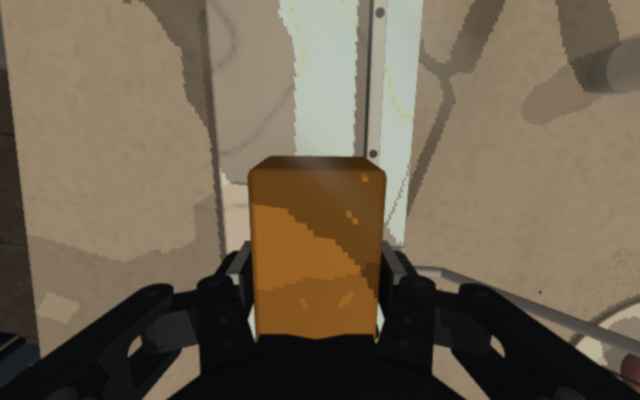

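The cheese hangs above the bed. The fence's front edge runs from about (372,5) to (368,150), and the bow is off to the right at (430,270), clear of the fingers. I check the fence line against the earlier estimate.

Run:
```python
from h import *
im=cv2.imread("pics/w7.png",0)
for v in(5,30,60,90,120,148): print(v,im[v,358:392].tolist())
s=get_state();p=read_camera("wrist")
A,B=[onz(p,u,.044,s) for u in((372,5),(368,150))];print(A,B,np.degrees(np.arctan2(*(A-B)[[1,0]])))
print(proj(p,[.544,-.0383,.044],s),proj(p,[.5706,-.2336,.044],s),proj(p,[.5506,-.09,.044],s))
```

```text
5 [146, 129, 120, 119, 119, 119, 119, 119, 120, 119, 115, 99, 82, 78, 87, 120, 153, 167, 170, 170, 170, 170, 169, 169, 170, 170, 171, 171, 167, 164, 175, 182, 183, 182]
30 [107, 108, 110, 113, 115, 116, 117, 116, 117, 113, 96, 78, 73, 85, 121, 154, 166, 168, 169, 170, 170, 169, 169, 169, 168, 169, 169, 170, 180, 185, 185, 185, 186, 185]
60 [115, 114, 114, 114, 115, 114, 115, 114, 108, 85, 64, 61, 83, 124, 153, 164, 165, 167, 168, 167, 168, 167, 167, 168, 167, 163, 163, 177, 185, 187, 187, 187, 187, 186]
90 [113, 113, 113, 113, 113, 113, 112, 105, 76, 53, 59, 95, 136, 156, 162, 164, 165, 166, 166, 165, 166, 166, 166, 163, 162, 177, 187, 188, 187, 186, 187, 186, 186, 187]
120 [111, 111, 111, 111, 111, 108, 95, 68, 51, 64, 107, 145, 159, 162, 164, 165, 165, 165, 166, 167, 167, 167, 169, 180, 188, 190, 190, 189, 189, 189, 189, 189, 189, 189]
148 [110, 109, 110, 109, 105, 89, 65, 52, 70, 114, 148, 159, 160, 158, 157, 158, 161, 165, 167, 166, 164, 165, 179, 188, 189, 189, 189, 190, 190, 189, 189, 190, 189, 189]
[ 0.5449493  -0.05296828  0.044     ] [ 0.56020001 -0.14904061  0.044     ] 99.01998063285986
[374.73678401 -20.022552  ] [361.58421017 253.06280557] [370.03094966  64.90091476]
```

Emit:
arm_command([
  {"translation": [-0.003,-0.0037,0.05],"twist": [0,0,0],"fingers": -1},
  {"translation": [-0.003,-0.0037,0.08],"twist": [0,0,0],"fingers": -1},
  {"translation": [-0.003,-0.0037,0.096],"twist": [0,0,0],"fingers": -1},
  {"translation": [-0.003,-0.0037,0.096],"twist": [0,0,0],"fingers": -1},
  {"translation": [-0.003,-0.0037,0.096],"twist": [0,0,0],"fingers": -1},
])

```text
time: 9.45
eef_pos: [0.525, -0.2038, 0.0626]
tcp_rot: [0.657, 0.754, 0.0, 0.001]
contact_force: [-0.5, -0.2, -3.3]
opening: 0.641
finger_force: 77.5
```

Emit:
arm_command([
  {"translation": [0,0,0.003],"twist": [0,0,0],"fingers": -1},
  {"translation": [0,0,0.003],"twist": [0,0,0],"fingers": -1},
  {"translation": [0,0,0.003],"twist": [0,0,0],"fingers": -1},
])

```text
time: 9.82
eef_pos: [0.524, -0.2036, 0.0592]
tcp_rot: [0.657, 0.754, 0.0, 0.0]
contact_force: [0.6, 0.5, -4.7]
opening: 0.642
finger_force: 77.5
```

Emit:
arm_command([
  {"translation": [0,0,0.003],"twist": [0,0,0],"fingers": -1},
  {"translation": [0,0,0.003],"twist": [0,0,0],"fingers": -1},
  {"translation": [0,0,0.003],"twist": [0,0,0],"fingers": -1},
])

```text
time: 10.2
eef_pos: [0.5238, -0.2034, 0.0566]
tcp_rot: [0.657, 0.754, -0.0, -0.0]
contact_force: [-1.0, 0.3, -4.3]
opening: 0.64
finger_force: 77.5
```

Emit:
arm_command([
  {"translation": [0,0,0.003],"twist": [0,0,0],"fingers": -1},
  {"translation": [0,0,0.003],"twist": [0,0,0],"fingers": -1},
  {"translation": [0,0,0.003],"twist": [0,0,0],"fingers": -1},
])

```text
time: 10.58
eef_pos: [0.5238, -0.2034, 0.0543]
tcp_rot: [0.657, 0.754, -0.0, -0.0]
contact_force: [-0.2, 0.7, -4.6]
opening: 0.639
finger_force: 77.5
```

Emit:
arm_command([
  {"translation": [0,0,0.002],"twist": [0,0,0],"fingers": -1},
  {"translation": [0,0,0.002],"twist": [0,0,0],"fingers": -1},
  {"translation": [0,0,0.002],"twist": [0,0,0],"fingers": -1},
])

```text
time: 10.95
eef_pos: [0.5241, -0.2036, 0.0533]
tcp_rot: [0.657, 0.754, 0.0, 0.0]
contact_force: [-1.1, 0.8, -2.6]
opening: 0.64
finger_force: 77.9
```

Contact is just beginning, at the expected z of about 0.053. I press slightly more.

Emit:
arm_command([
  {"translation": [0,0,0.0015],"twist": [0,0,0],"fingers": -1},
  {"translation": [0,0,0.0015],"twist": [0,0,0],"fingers": -1},
  {"translation": [0,0,0.0015],"twist": [0,0,0],"fingers": -1},
])

```text
time: 11.32
eef_pos: [0.5242, -0.2036, 0.0533]
tcp_rot: [0.657, 0.754, -0.0, -0.0]
contact_force: [-3.7, 2.0, 5.4]
opening: 0.641
finger_force: 79.0
```

Emit:
arm_command([
  {"translation": [0,0.004,0],"twist": [0,0,0],"fingers": -1},
  {"translation": [0,0.008,0],"twist": [0,0,0],"fingers": -1},
  {"translation": [0,0.011,0],"twist": [0,0,0],"fingers": -1},
  {"translation": [0,0.011,0],"twist": [0,0,0],"fingers": -1},
])

```text
time: 11.82
eef_pos: [0.5312, -0.2032, 0.0534]
tcp_rot: [0.656, 0.754, -0.002, -0.001]
contact_force: [-6.8, -0.7, 6.7]
opening: 0.64
finger_force: 79.1
```

Emit:
arm_command([
  {"translation": [0,0.003,0],"twist": [0,0,0],"fingers": -1},
  {"translation": [0,0.005,0],"twist": [0,0,0],"fingers": -1},
  {"translation": [0,0.005,0],"twist": [0,0,0],"fingers": -1},
])

```text
time: 12.2
eef_pos: [0.5348, -0.2028, 0.0534]
tcp_rot: [0.656, 0.754, -0.002, -0.001]
contact_force: [-8.1, -1.1, 7.7]
opening: 0.639
finger_force: 79.0
```

Emit:
arm_command([
  {"translation": [0,0.003,0],"twist": [0,0,0],"fingers": -1},
  {"translation": [0,0.003,0],"twist": [0,0,0],"fingers": -1},
  {"translation": [0,0.003,0],"twist": [0,0,0],"fingers": -1},
])

```text
time: 12.58
eef_pos: [0.5368, -0.2026, 0.0534]
tcp_rot: [0.656, 0.755, -0.002, -0.001]
contact_force: [-8.2, -0.8, 7.5]
opening: 0.642
finger_force: 79.3
```

Emit:
arm_command([
  {"translation": [0,0.002,0],"twist": [0,0,0],"fingers": -1},
  {"translation": [0,0.002,0],"twist": [0,0,0],"fingers": -1},
  {"translation": [0,0.002,0],"twist": [0,0,0],"fingers": -1},
])

```text
time: 12.95
eef_pos: [0.5369, -0.2025, 0.0535]
tcp_rot: [0.656, 0.755, -0.003, -0.003]
contact_force: [-13.1, -2.0, 10.5]
opening: 0.64
finger_force: 79.6
```

The fence was felt at TCP x of about 0.537. I ease the down-press slightly and slide along the fence towards the gauge.

Emit:
arm_command([
  {"translation": [-0.004,0,-0.001],"twist": [0,0,0],"fingers": -1},
  {"translation": [-0.008,0,-0.001],"twist": [0,0,0],"fingers": -1},
  {"translation": [-0.012,0,-0.001],"twist": [0,0,0],"fingers": -1},
  {"translation": [-0.012,0,-0.001],"twist": [0,0,0],"fingers": -1},
])

```text
time: 13.45
eef_pos: [0.5373, -0.2047, 0.0538]
tcp_rot: [0.655, 0.755, 0.0, -0.009]
contact_force: [-13.7, 18.2, 18.1]
opening: 0.639
finger_force: 80.3
```

Emit:
arm_command([
  {"translation": [-0.002,0,0],"twist": [0,0,0],"fingers": -1},
  {"translation": [-0.003,0,0],"twist": [0,0,0],"fingers": -1},
  {"translation": [-0.003,0,0],"twist": [0,0,0],"fingers": -1},
])

```text
time: 13.82
eef_pos: [0.5376, -0.206, 0.0538]
tcp_rot: [0.655, 0.755, 0.001, -0.009]
contact_force: [-13.2, 19.4, 19.4]
opening: 0.639
finger_force: 80.5
```

Emit:
arm_command([
  {"translation": [0.007,0,0],"twist": [0,0,0],"fingers": -1},
  {"translation": [0.007,0,-0.0015],"twist": [0,0,0],"fingers": -1},
  {"translation": [0.007,0,-0.0015],"twist": [0,0,0],"fingers": -1},
])

```text
time: 14.2
eef_pos: [0.5375, -0.2058, 0.0536]
tcp_rot: [0.655, 0.755, -0.002, -0.004]
contact_force: [-8.5, 3.3, 4.6]
opening: 0.635
finger_force: 78.8
```

Run:
```python
from h import *
s=get_state();print(s["eef_pos"],s["tcp_rot"],s["contact_force"],s["wrist_torque"])
p=read_camera("scene");q=read_camera("top")
a=proj(p,[.54,-.22,.05]);b=proj(q,[.54,-.22,.05]);print(a,b)
f=lambda p,c:cv2.resize(p["pixels"][int(c[1])-40:int(c[1])+40,int(c[0])-50:int(c[0])+50,::-1],(400,320),interpolation=cv2.INTER_CUBIC)
cv2.imwrite("pics/c8.png",np.hstack([f(p,a),f(q,b)]))
```

```text
[ 0.53749482 -0.20583509  0.05357162] [ 0.65514219  0.7554923  -0.00180124 -0.00410595] [-8.46426046  3.25412133  4.64826805] [0.62845864 1.36207403 0.61846174]
[362.26036713 182.48981066] [371.94073695 226.01090651]
```

View pics/c8.png

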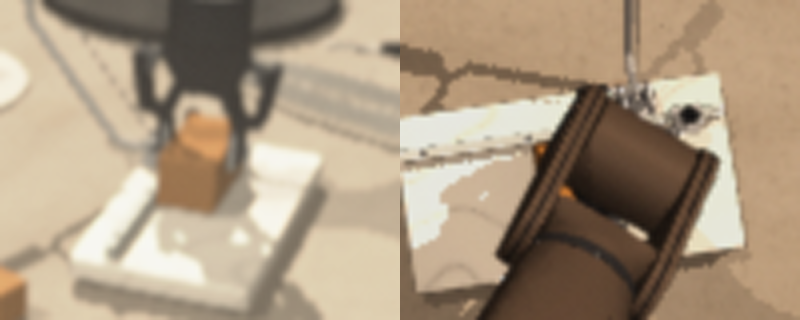

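The scene crop shows the cheese flat at the fence, and the plate is hidden. The earlier resistance fits bed friction from pressing too hard, so I lighten further and slide in small steps.

Emit:
arm_command([
  {"translation": [0,0,-0.001],"twist": [0,0,0],"fingers": -1},
  {"translation": [-0.002,0,-0.001],"twist": [0,0,0],"fingers": -1},
  {"translation": [-0.004,0,-0.001],"twist": [0,0,0],"fingers": -1},
  {"translation": [-0.004,0,-0.001],"twist": [0,0,0],"fingers": -1},
])

```text
time: 14.8
eef_pos: [0.5375, -0.206, 0.0537]
tcp_rot: [0.655, 0.755, -0.0, -0.007]
contact_force: [-8.5, 12.2, 6.5]
opening: 0.64
finger_force: 79.0
```

Emit:
arm_command([
  {"translation": [-0.002,0,-0.0005],"twist": [0,0,0],"fingers": -1},
  {"translation": [-0.003,0,-0.0005],"twist": [0,0,0],"fingers": -1},
  {"translation": [-0.003,0,-0.0005],"twist": [0,0,0],"fingers": -1},
])

```text
time: 15.18
eef_pos: [0.5378, -0.2087, 0.0539]
tcp_rot: [0.656, 0.755, -0.0, -0.006]
contact_force: [-7.5, 9.6, 4.3]
opening: 0.638
finger_force: 78.5
```

It slides freely now, so the earlier resistance was friction. I continue.

Emit:
arm_command([
  {"translation": [-0.002,0,0],"twist": [0,0,0],"fingers": -1},
  {"translation": [-0.004,0,0],"twist": [0,0,0],"fingers": -1},
  {"translation": [-0.004,0,0],"twist": [0,0,0],"fingers": -1},
])

```text
time: 15.55
eef_pos: [0.5383, -0.2119, 0.0539]
tcp_rot: [0.656, 0.755, -0.0, -0.006]
contact_force: [-7.5, 9.7, 4.3]
opening: 0.645
finger_force: 78.6
```

Emit:
arm_command([
  {"translation": [-0.002,0,0],"twist": [0,0,0],"fingers": -1},
  {"translation": [-0.003,0,0],"twist": [0,0,0],"fingers": -1},
  {"translation": [-0.003,0,0],"twist": [0,0,0],"fingers": -1},
])

```text
time: 15.92
eef_pos: [0.5385, -0.214, 0.0538]
tcp_rot: [0.656, 0.755, -0.0, -0.006]
contact_force: [-8.3, 8.1, 4.9]
opening: 0.638
finger_force: 78.6
```

Emit:
arm_command([
  {"translation": [-0.002,0,0],"twist": [0,0,0],"fingers": -1},
  {"translation": [-0.003,0,0],"twist": [0,0,0],"fingers": -1},
  {"translation": [-0.003,0,0],"twist": [0,0,0],"fingers": -1},
])

```text
time: 16.3
eef_pos: [0.5389, -0.2162, 0.0539]
tcp_rot: [0.656, 0.755, -0.0, -0.006]
contact_force: [-8.2, 9.5, 4.5]
opening: 0.639
finger_force: 78.6
```

Emit:
arm_command([
  {"translation": [-0.002,0,0],"twist": [0,0,0],"fingers": -1},
  {"translation": [-0.002,0,0],"twist": [0,0,0],"fingers": -1},
  {"translation": [-0.002,0,0],"twist": [0,0,0],"fingers": -1},
])

```text
time: 16.68
eef_pos: [0.5391, -0.2178, 0.0539]
tcp_rot: [0.656, 0.755, -0.0, -0.006]
contact_force: [-8.8, 9.5, 5.0]
opening: 0.642
finger_force: 78.6
```

Emit:
arm_command([
  {"translation": [-0.002,0,0],"twist": [0,0,0],"fingers": -1},
  {"translation": [-0.002,0,0],"twist": [0,0,0],"fingers": -1},
  {"translation": [-0.002,0,0],"twist": [0,0,0],"fingers": -1},
])

```text
time: 17.05
eef_pos: [0.5391, -0.2182, 0.0538]
tcp_rot: [0.656, 0.755, 0.0, -0.007]
contact_force: [-8.2, 12.8, 6.5]
opening: 0.643
finger_force: 79.0
```

Emit:
arm_command([
  {"translation": [-0.0015,0.0015,0],"twist": [0,0,0],"fingers": -1},
  {"translation": [-0.0015,0.0015,0],"twist": [0,0,0],"fingers": -1},
  {"translation": [-0.0015,0.0015,0],"twist": [0,0,0],"fingers": -1},
])

```text
time: 17.42
eef_pos: [0.5392, -0.2181, 0.0539]
tcp_rot: [0.655, 0.755, -0.0, -0.009]
contact_force: [-12.5, 14.9, 10.2]
opening: 0.637
finger_force: 79.5
```

Run:
```python
from h import *
s=get_state();R=Rn.from_quat(s["tcp_rot"]).as_matrix();a=np.radians(7.8);X=np.array([np.cos(a),np.sin(a),0]);Y=np.array([-X[1],X[0],0])
d=s["eef_pos"]-np.array([.5241,-.187,.028]);print("cutter xy",d@X,d@Y,"F",s["contact_force"]@X,s["contact_force"]@Y,s["contact_force"][2],"tilt",np.arccos(-R[2,2]),"yaw",np.degrees(np.arctan2(R[1,1],R[0,1])),s["dq"].round(4))
```

```text
cutter xy 0.010750525241090388 -0.032904254861923235 F -10.414613479008898 16.441606750556197 10.20742750710224 tilt 0.0186304076900704 yaw 8.087273646960439 [ 0.0003 -0.0008  0.0002 -0.0007 -0.0015 -0.0001]
```

Emit:
arm_command([
  {"translation": [0,0,-0.001],"twist": [0,0,0],"fingers": -1},
  {"translation": [0,0,-0.001],"twist": [0,0,0],"fingers": -1},
  {"translation": [0,0,-0.001],"twist": [0,0,0],"fingers": -1},
])

```text
time: 17.8
eef_pos: [0.5392, -0.2182, 0.0539]
tcp_rot: [0.656, 0.755, -0.0, -0.009]
contact_force: [-10.4, 14.2, 6.7]
opening: 0.644
finger_force: 78.8
```

```bash
cat >> h.py <<'E'
def rep():
    s=get_state();R=Rn.from_quat(s["tcp_rot"]).as_matrix();a=np.radians(7.8);X=np.array([np.cos(a),np.sin(a),0]);Y=np.array([-X[1],X[0],0])
    d=s["eef_pos"]-np.array([.5241,-.187,.028]);f=s["contact_force"]
    print("xyz mm",np.round([d@X*1e3,d@Y*1e3,d[2]*1e3],2),"F",np.round([f@X,f@Y,f[2]],1),"toolz",np.round([R[:,2]@X,R[:,2]@Y],4),"yaw",np.degrees(np.arctan2(R[1,1],R[0,1])).round(2),"M",np.round([s["wrist_torque"]@X,s["wrist_torque"]@Y,s["wrist_torque"][2]],2))
E
python3 -c "
from h import *
rep()"
```

```text
xyz mm [ 10.75 -32.93  25.93] F [-8.3 15.5  6.7] toolz [-0.0123  0.0134] yaw 8.08 M [2.12 1.29 0.51]
```

Emit:
arm_command([
  {"translation": [-0.0005,0.0005,-0.001],"twist": [0,0,0],"fingers": -1},
  {"translation": [-0.0005,0.0005,-0.001],"twist": [0,0,0],"fingers": -1},
  {"translation": [-0.0005,0.0005,-0.001],"twist": [0,0,0],"fingers": -1},
])

```text
time: 18.18
eef_pos: [0.5392, -0.2182, 0.054]
tcp_rot: [0.656, 0.755, -0.0, -0.01]
contact_force: [-10.9, 14.3, 4.8]
opening: 0.638
finger_force: 78.4
```

Run:
```python
from h import *
rep()
p=read_camera("wrist");cv2.imwrite("pics/w9.png",p["pixels"][:,:,::-1])
for q in("scene","top"):
    c=read_camera(q);print(q,[(np.round(r["point"],1),round(r["conf"],2)) for r in recognise(c,"stop_plate")])
```

```text
xyz mm [ 10.75 -32.94  25.99] F [-8.8 15.6  4.8] toolz [-0.0131  0.0142] yaw 8.08 M [2.13 1.24 0.52]
scene []
top []
```

View pics/w9.png

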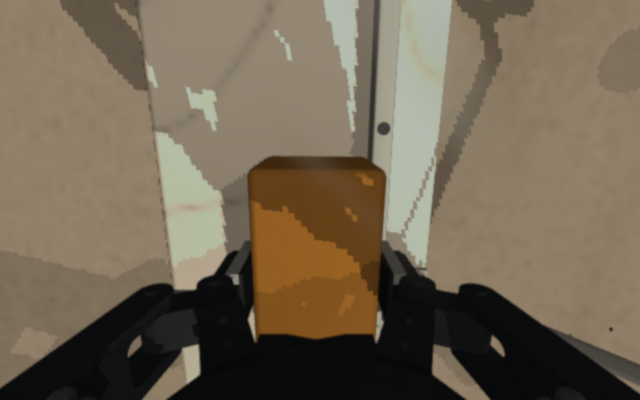

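The cheese sits against the fence and square to it. At the same fence and bed load it slid at 9.6 N, and it now stays put at 15.6 N, so at least 6 N bears on the plate. I add slightly more fence pressure and check that it holds steady.

Emit:
arm_command([
  {"translation": [0,0.0012,0],"twist": [0,0,0],"fingers": -1},
  {"translation": [0,0.0012,0],"twist": [0,0,0],"fingers": -1},
  {"translation": [0,0.0012,0],"twist": [0,0,0],"fingers": -1},
  {"translation": [0,0.0012,0],"twist": [0,0,0],"fingers": -1},
  {"translation": [0,0.0012,0],"twist": [0,0,0],"fingers": -1},
])

```text
time: 19.05
eef_pos: [0.5393, -0.2182, 0.0541]
tcp_rot: [0.655, 0.755, -0.001, -0.011]
contact_force: [-12.6, 13.9, 5.7]
opening: 0.641
finger_force: 79.0
```

```bash
python3 -c "
from h import *
rep()
for i in range(8): read_camera('top')
rep()"
```

```text
xyz mm [ 10.82 -32.93  26.07] F [-10.6  15.4   5.7] toolz [-0.0154  0.0146] yaw 8.1 M [2.1  1.71 0.51]
xyz mm [ 10.8  -32.94  26.04] F [-10.6  15.6   7.3] toolz [-0.0155  0.0146] yaw 8.1 M [2.05 1.7  0.47]
```

```bash
python3 -c "
from h import *
print(sign_off())"
```

```text
the job is handed in; nothing more can be done
None
```

I handed the job in with the cheese held flat on the bed, pushing about 10 N towards the fence and 15 N towards the gauge (part of that taken by friction); I don't know the verdict, since the hand-in returned none.

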